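# Set the slat jig to the red gauge

### The job

Take the red-handled gauge out of the wooden rack and stand it, blade down on the jig's floor, midway along the gap of the green slat jig, between the steel jaw and the orange sprung shoe. Then turn the jig's black screw handle clockwise until the jaw nips the blade and it just drags: the shoe gives a little (about 4 mm) but is not pushed right back. Let go and leave the gauge standing upright in the gap.

Things in the scene. Friction and masses are not known exactly. Their poses are not given: they have to be found in the camera images.
- gauge_red: Gauge to use, 0.36 kg: brass blade 80 mm (own x) x 10 (y) x 52 high; on it a red handle 60 (x) x 16 (y) x 28 high, 52 to 80 mm up: pinch it across the 16. Origin: centre of blade's underside; z up. Starts upright, 18 mm deep in a slot of a fixed rack (top at 30 mm); lift straight up 25 mm or more to clear. Blue and yellow look-alikes stand in the other slots, 75 mm apart along y.
- jig: Green jig fixed on the table, base 150 mm (x) x 230 (y). Origin: centre of its underside, z up. Floor 12 mm above the table. The gap runs along x, open above and at both ends. Shoe (orange) on its -y side, face at y = -60 mm at rest; steel jaw on its +y side, face at y = -32 mm at screw 0. Both 100 mm long, centred on x = 0, tops at 44 mm. Housing behind the jaw: y 14 to 110 mm, top 46 mm.
- handle (a point): Centre of the black bar handle of the screw, on the screw's vertical axis, 73 mm above the table, at jig x = 0, y = +65 mm. Bar 70 mm long (own x, a white dot near each end), 14 mm wide (own y), 28 mm high (59 to 87 mm above the table; a 49 mm high washer, radius 30 mm, under it): pinch it across the 14. It turns with the screw and keeps its height.
- screw (a joint): Screw angle, rad. At 0 the bar lies along the jig's x; grows clockwise seen from above and moves the jaw to -y, 14 mm per rad (gap = 28 mm - 14 per rad). Starts at 0.1 to 0.4, stop at 2.1; needs 0.2 to 0.4 N m, stays where left. With the red blade in, the jaw brings it against the shoe at 1.29 and the shoe is pressed 4 mm at 1.57, the bar then square across the jig.
- shoe (a joint): How far the orange sprung shoe is pushed back from rest towards the jig's -y, m: 0 at rest, stop at 0.009. Light spring: 2 N at rest, 1 N more per mm. 0.004 is a good setting.

How it is judged:
By the outcome, as a careful person would: the job done as asked, in the order asked, and still so for the second after the job is handed in, with the robot touching nothing.
It also fails if it takes over 43 s, if anything falls off the work surface, if the arm or the gripper's body presses on something with over 40 N, if the wrist force passes 120 N, or if a joint passes its speed limit or range.

### The arm

A 6-joint arm with a two-finger parallel gripper is mounted at the origin on the work surface. World frame = base frame: x ahead of the robot, y to its left, z up, the work surface at z = 0. Lengths are in m, angles in rad, forces in N, time in s.
With the tool pointing down it reaches from about 0.35 to 0.775 m from the base axis. Payload 5.5 kg.
Tool frame: the origin (TCP) lies between the finger pads; the fingertips stand 14 mm ahead of it and the grasp point (between the pads) lies 5 mm behind it; z points along the fingers, y is the line along which they close (so a half turn about z gives the same grasp; the last joint's range is limited). The gripper opens to 85 mm and grips with 20 to 120 N. Pads are 22 mm wide; open, the fingers measure 114 mm over their backs; the gripper's body (76 mm by 85 mm) begins 54 mm behind the grasp point. The pads swing forward as they close: fully open they stand 13 mm farther back than shut.
Start: joints at [0.994, 0.313, 0.046, 1.304, 0, 1.431], TCP at [0.243, 0.521, 0.245] pointing down, gripper open.
Joint ranges: [-2.76, 2.76], [-0.86, 1.69], [-1.03, 1.26], [-2.2, 2.34], [-1.47, 1.5], [-3.14, 3.14]. Speed limits (rad/s): [2.57, 2.57, 3.14, 3.14, 3.14, 3.14].

### API

Orientations are given as a 3x3 rotation matrix whose columns are the frame's x, y, z axes.
In Python, from plant import env gives the robot as it stands.
- The arm moves only by the shell command python3 -m jog 'ROWS' [OPENING]. ROWS is JSON, one flat list of numbers, 4 for each row, row after row: the shift along the world's x, y, z in units of 0.75 m (1.0 is 0.75 m), then the turn about the world's z in units of 180 degrees (1.0 is 180 degrees). A call has 1 to 10 rows; each row is the pose to reach, as a shift and turn from the pose commanded when the call began, turning the shorter way round; what a row does not reach only later rows make up. A row lasts 1/10 s, in which the tool goes at most 50 mm and 8.59 degrees, less where a joint would pass 70% of its speed; a pose out of reach is approached as far as the arm can. A call with a number of a shift or a turn outside -1 to 1 is refused whole. A call with a gripper value outside its range is refused whole. OPENING is the closure, from -1 (fully open) to 1 (shut), set as the call begins (- or left out, the last holds). The fingers move at their own pace and stop on an object; the grip force is fixed at half the most. Time passes only in rows, so rows that repeat a pose let the fingers close. It gives the time, the measured TCP pose, the force, the opening and the grip force at its end, in the units of the state.
- env.get_state(): the state, without advancing time (a new reading comes with each control period).
- env.camera(name): name is "side" or "top"; returns a dict with "color" (480x640x3 uint8, red, green, blue), "fx", "fy", "cx", "cy" (pixels), "extrinsics" (4x4, takes a point from camera to world coordinates). Camera axes: x right, y down, z forward; pixel columns grow to the right and rows downward; lengths in m; the calibration is good to about 2 mm. A picture is of the moment at which its call begins. There is no depth.
- env.close_job(): hands the job in; it is judged then, once.
The state is a dict: "t": time; "joints": joint angles; "qvel": joint speeds; "effort": joint torques, N m; "position": TCP position; "tcp_rot": TCP orientation; "ft_force": force on the tool from outside, world axes, zero at the start; "ft_torque": the same for the moment, N m; "gripper_width": finger opening in m; "finger_force": force on a finger pad.
Only numpy, scipy, OpenCV 4.12 (cv2) and the standard library are available. Lean on these libraries where they do the work, as an engineer would, in place of code of your own. Each camera call takes 0.05 s, during which the arm holds its last target. There are 200 camera calls.

## Working session

There is one attempt and no reset: what is moved stays moved. The work goes in short steps, Python scripts to look and compute and a shell command to move; the robot and the scene stay as the last step left them, time stands still between calls to the robot, and variables do not carry over. Pictures are saved under pics/ and viewed, at most 10 in all, crops included, and the job is handed in when it is done.

```bash
mkdir -p pics; ls; python3 - <<'E'
from plant import env
import cv2,numpy as np
for n in("top","side"):
    c=env.camera(n); cv2.imwrite(f"pics/{n}0.png",c["color"][:,:,::-1])
    print(n,c["fx"],c["fy"],c["cx"],c["cy"],np.round(c["extrinsics"],4).tolist())
s=env.get_state();print(s["t"],s["position"],s["tcp_rot"],s["gripper_width"])
E
```

```text
pics
top 556.9843283296934 556.9843283296934 324.2779141087776 240.58984936371948 [[0.0285, -0.992, 0.1227, 0.4226], [-0.9994, -0.0261, 0.0209, -0.0234], [-0.0175, -0.1233, -0.9922, 0.9738], [0.0, 0.0, 0.0, 1.0]]
side 537.4694645437263 537.4694645437263 313.94898484080585 227.7288829093302 [[0.9536, -0.2207, 0.2046, 0.366], [-0.3009, -0.6907, 0.6575, -0.6045], [-0.0038, -0.6886, -0.7251, 0.7483], [0.0, 0.0, 0.0, 1.0]]
0.1 [0.24301068 0.52064897 0.24451863] [[-9.06115855e-01  4.23028705e-01 -8.78983594e-04]
 [ 4.23029559e-01  9.06114870e-01 -1.35451188e-03]
 [ 2.23462699e-04 -1.59918073e-03 -9.99998696e-01]] 0.0851633359795849
```

View pics/top0.png

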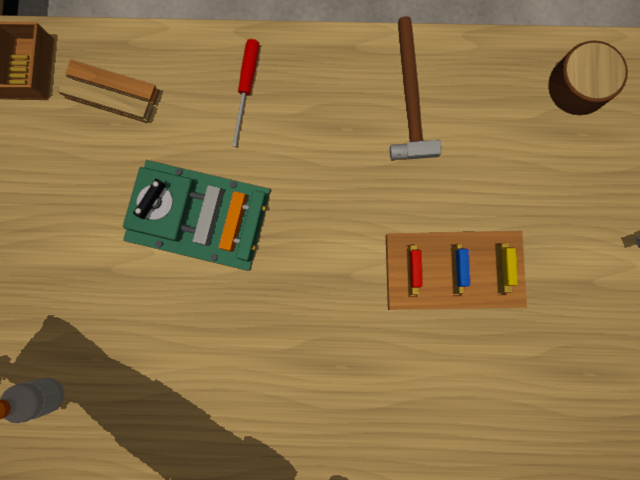

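View pics/side0.png

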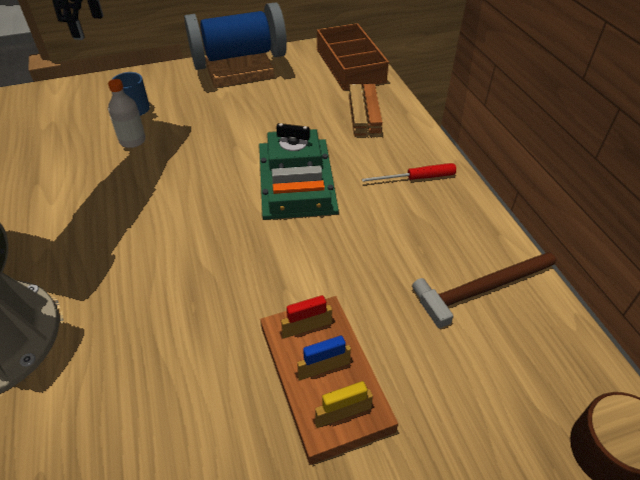

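The top view shows the red gauge at about (416,268). The jig is centred near (197,215), with the shoe at (232,221), the jaw at (207,215) and the handle at (150,198). The side view shows the same layout, with all the gauges upright.

```bash
cat > h.py <<'E'
from plant import env
import cv2,numpy as np
def ray(c,p,z):
    d=c["extrinsics"][:3,:3]@np.array([(p[0]-c["cx"])/c["fx"],(p[1]-c["cy"])/c["fy"],1]);o=c["extrinsics"][:3,3]
    return (o+d*(z-o[2])/d[2])[:2]
def blob(c,lo,hi,roi,z):
    "largest colour blob in roi -> world centre, size, long-axis angle at height z"
    x0,y0,x1,y1=roi; h=cv2.cvtColor(c["color"],cv2.COLOR_RGB2HSV)
    m=np.zeros(h.shape[:2],np.uint8); m[y0:y1,x0:x1]=cv2.inRange(h,lo,hi)[y0:y1,x0:x1]
    k=max(cv2.findContours(m,0,2)[0],key=cv2.contourArea)[:,0]
    w=np.array([ray(c,p,z) for p in k])
    (cx,cy),s,a=cv2.minAreaRect((w*1000).astype(np.float32))
    b=cv2.boxPoints(((cx,cy),s,a)); e=max(b[1]-b[0],b[2]-b[1],key=np.linalg.norm)
    return np.round([cx,cy,max(s),min(s),np.degrees(np.arctan2(e[1],e[0]))%180],1)
E
python3 - <<'E'
from h import *
c=env.camera("top"); s=env.camera("side")
print("red top",blob(c,(0,150,90),(6,255,255),(400,235,430,300),.092))
print("red side",blob(s,(0,170,110),(6,255,255),(275,290,335,325),.085))
print("shoe",blob(c,(7,180,120),(20,255,255),(210,180,255,260),.044))
print("jaw",blob(c,(0,0,110),(180,40,255),(190,180,225,250),.044))
print("green",blob(c,(60,60,30),(95,255,255),(110,150,280,280),.012))
print("bar",blob(c,(0,0,0),(180,255,40),(125,170,175,225),.087))
print("shoe side",blob(s,(7,180,120),(20,255,255),(260,175,335,200),.044))
h=cv2.resize(c["color"][150:320,110:450],None,fx=2.3,fy=2.3,interpolation=2);cv2.imwrite("pics/crop.png",h[:,:,::-1])
E
```

```text
red top [ 492.  -151.2   57.    15.8    1.5]
red side [ 494.3 -150.    60.1   15.2    2.6]
shoe [567.9 154.5 100.3  19.9 168.1]
jaw [577.8 198.9  99.6  22.4 168.2]
green [583.1 226.1 235.8 147.6  78.1]
bar [593.1 281.2  68.2  22.1 151.1]
shoe side [569.6 152.7  98.9  22.2 168.3]
```

View pics/crop.png

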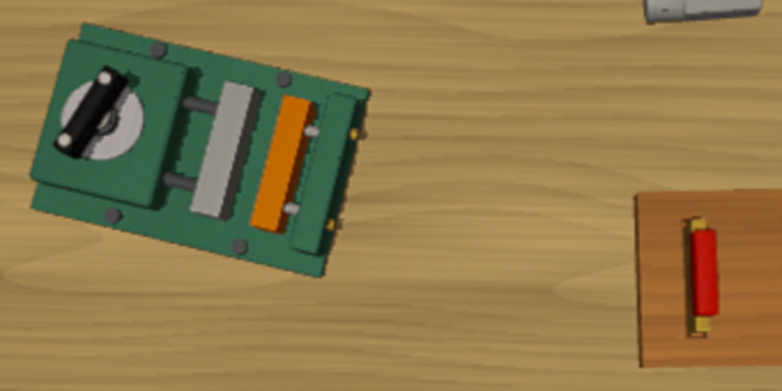

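The crop shows the bar's white dots at crop (104,77) and (64,139). The shoe's gap-side top edge runs (285,97)–(253,226) and the jaw's runs (253,88)–(222,218).

```bash
python3 - <<'E'
from h import *
c=env.camera("top")
f=lambda u,v,z:ray(c,(110+(u+.5)/2.3-.5,150+(v+.5)/2.3-.5),z)*1000
d1,d2=f(104,77,.087),f(64,139,.087);print("bar",d1,d2,(d1+d2)/2,np.linalg.norm(d1-d2),np.degrees(np.arctan2(*(d1-d2)[::-1])))
sf=(f(285,97,.044)+f(253,226,.044))/2; jf=(f(253,88,.044)+f(222,218,.044))/2
a=np.radians(-11.8);X=np.array([np.cos(a),np.sin(a)]);Y=np.array([-X[1],X[0]])
o=sf+60*Y; print("shoe mid",sf,"jaw mid",jf,"gap",(jf-sf)@Y,(jf-sf)@X,"origin",o,"handle",o+65*Y,"drop",o-50*Y)
p=env.get_state()["position"]*1000
print("to red",(np.array([493,-150.5])-p[:2])/750,"z to grasp .078",(73-p[2])/750)
E
```

```text
bar [619.50162632 274.70162559] [574.14246968 300.15916811] [596.822048   287.43039685] 52.014801374812926 -29.30304605144671
shoe mid [568.83499234 162.60385504] jaw mid [574.58758663 186.24493971] gap 24.317869636544465 0.7965184804682139 origin [581.10475545 221.33589837] handle [594.39699882 284.96227864] drop [570.87995285 172.39252893]
to red [ 0.3331333  -0.89513583] z to grasp .078 -0.22917798786502422
```

```bash
python3 -m jog '[0.333,-0.895,-0.05,0.15,0.333,-0.895,-0.05,0.15,0.333,-0.895,-0.05,0.15,0.333,-0.895,-0.05,0.15,0.333,-0.895,-0.05,0.15,0.333,-0.895,-0.05,0.15,0.333,-0.895,-0.05,0.15,0.333,-0.895,-0.05,0.15,0.333,-0.895,-0.05,0.15,0.333,-0.895,-0.05,0.15]' -1; python3 - <<'E'
from h import *
s=env.get_state();p=s["position"]*1000;R=s["tcp_rot"]
print(p,np.degrees(np.arctan2(R[1,1],R[0,1])),(np.array([493,-150.5])-p[:2])/750)
E
```

```text
t: 1.25
position: [0.415, 0.0589, 0.2198]
tcp_rot: [[-0.999, -0.034, 0.001], [-0.034, 0.999, 0.0], [-0.001, 0.0, -1.0]]
ft_force: [0.7, -0.1, 0.6]
gripper_width: 0.0854
finger_force: 0.0
[414.98671321  58.88245497 219.84210503] 91.9712433984142 [ 0.10401772 -0.27917661]
```

```bash
python3 -m jog '[0.104,-0.279,-0.08,0,0.104,-0.279,-0.08,0,0.104,-0.279,-0.08,0,0.104,-0.279,-0.08,0,0.104,-0.279,-0.08,0,0.104,-0.279,-0.08,0,0.104,-0.279,-0.08,0]' -1; python3 - <<'E'
from h import *
s=env.get_state();p=s["position"]*1000
print(p,(np.array([493,-150.5])-p[:2])/750, (73-p[2])/750)
c=env.camera("side");h=cv2.resize(c["color"][220:460,200:440],None,fx=2.4,fy=2.4);cv2.imwrite("pics/g1.png",h[:,:,::-1])
E
```

```text
t: 1.95
position: [0.4922, -0.1487, 0.1591]
tcp_rot: [[-0.999, -0.033, -0.001], [-0.033, 0.999, 0.001], [0.001, 0.001, -1.0]]
ft_force: [-0.1, 0.4, -1.4]
gripper_width: 0.085
finger_force: 0.0
[ 492.21508958 -148.74315075  159.06724334] [ 0.00104655 -0.00234247] -0.11475632445469922
```

View pics/g1.png

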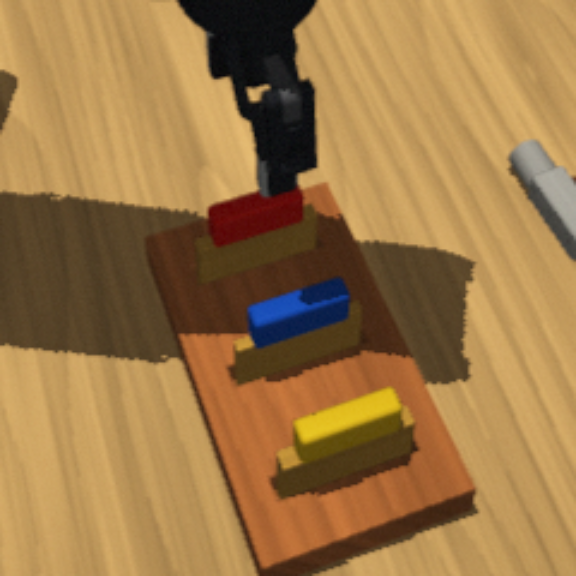

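The gripper stands above the red handle, one finger on each side of it in y. I'll go down and close.

```bash
python3 -m jog '[0.001,-0.002,-0.06,0,0.001,-0.002,-0.1,0,0.001,-0.002,-0.115,0,0.001,-0.002,-0.115,0,0.001,-0.002,-0.115,0]' -1; python3 -m jog '[0,0,0,0,0,0,0,0,0,0,0,0,0,0,0,0,0,0,0,0,0,0,0,0,0,0,0,0,0,0,0,0]' 1
```

```text
t: 2.5
position: [0.4942, -0.1495, 0.0748]
tcp_rot: [[-0.999, -0.036, 0.001], [-0.036, 0.999, -0.001], [-0.001, -0.001, -1.0]]
ft_force: [0.7, -0.7, 0.3]
gripper_width: 0.0853
finger_force: 0.0
t: 3.3
position: [0.4938, -0.1505, 0.0739]
tcp_rot: [[-0.999, -0.034, 0.001], [-0.034, 0.999, -0.001], [-0.001, -0.001, -1.0]]
ft_force: [-1.6, -2.9, 5.7]
gripper_width: 0.015
finger_force: 59.3
```

```bash
python3 -m jog '[0,0,0.02,0,0,0,0.06,0,0,0,0.1,0,0,0,0.12,0]' 1; python3 -m jog '[0.104,0.432,0,-0.077,0.104,0.432,0,-0.077,0.104,0.432,0,-0.077,0.104,0.432,0,-0.077,0.104,0.432,0,-0.077,0.104,0.432,0,-0.077,0.104,0.432,0,-0.077,0.104,0.432,0,-0.077,0.104,0.432,0,-0.077,0.104,0.432,0,-0.077]' 1; python3 - <<'E'
from h import *
s=env.get_state();p=s["position"]*1000
print(p,(np.array([571.5,173.5])-p[:2])/750, (61-p[2])/750)
for n in("side","top"):
    c=env.camera(n);cv2.imwrite(f"pics/{n}2.png",c["color"][:,:,::-1])
h=cv2.resize(cv2.imread("pics/side2.png")[60:260,200:400],None,fx=2.9,fy=2.9);cv2.imwrite("pics/g2.png",h)
E
```

```text
t: 3.7
position: [0.4936, -0.1496, 0.1647]
tcp_rot: [[-0.999, -0.035, 0.001], [-0.035, 0.999, 0.001], [-0.001, 0.001, -1.0]]
ft_force: [0.1, 0.0, -4.2]
gripper_width: 0.0153
finger_force: 59.2
t: 4.7
position: [0.5704, 0.1734, 0.1623]
tcp_rot: [[-0.978, 0.206, -0.003], [0.206, 0.978, -0.0], [0.002, -0.001, -1.0]]
ft_force: [0.1, -0.2, -3.6]
gripper_width: 0.015
finger_force: 59.7
[570.3965079  173.39881024 162.33991817] [0.00147132 0.00013492] -0.13511989089801144
```

View pics/g2.png

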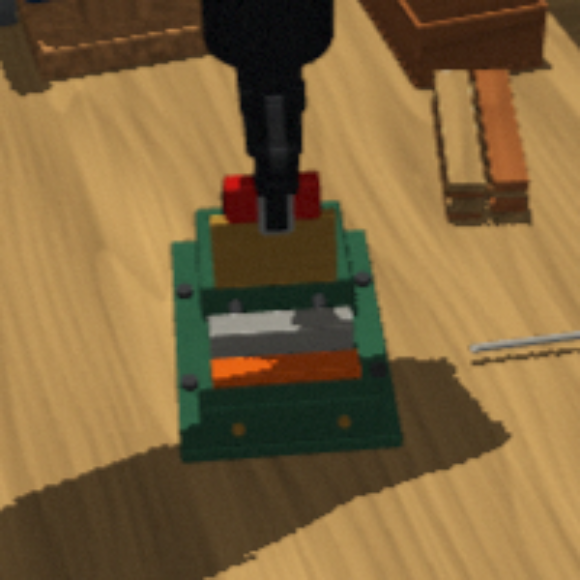

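The gauge hangs upright between the pads, with the blade centre (276) in line with the finger (276) and parallel to the gap. I'll lower it to TCP z≈0.075.

```bash
python3 -m jog '[0.0015,0,-0.03,0,0.0015,0,-0.06,0,0.0015,0,-0.08,0,0.0015,0,-0.1,0,0.0015,0,-0.112,0,0.0015,0,-0.115,0,0.0015,0,-0.115,0]' 1; python3 - <<'E'
from h import *
for n in("side","top"):
    c=env.camera(n);cv2.imwrite(f"pics/{n}3.png",c["color"][:,:,::-1])
a=cv2.resize(cv2.imread("pics/side3.png")[90:230,240:360],(400,467),interpolation=2)
b=cv2.resize(cv2.imread("pics/top3.png")[150:290,120:280],(400,350),interpolation=2)
b=cv2.copyMakeBorder(b,0,117,0,0,0);cv2.imwrite("pics/g3.png",np.hstack([a,b]))
E
```

```text
t: 5.5
position: [0.5726, 0.1735, 0.0773]
tcp_rot: [[-0.978, 0.207, -0.0], [0.207, 0.978, 0.0], [0.0, 0.0, -1.0]]
ft_force: [0.0, -0.2, -3.8]
gripper_width: 0.0151
finger_force: 59.8
```

View pics/g3.png

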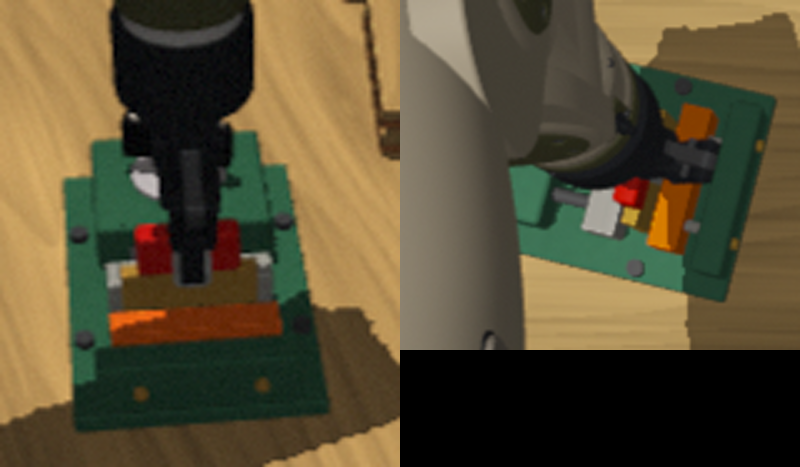

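The blade is in the gap. Its ends at 122–271 are centred on the shoe's at 110–281, and it is clear of the jaw and shoe. I'll lower the last 3 mm.

```bash
python3 -m jog '[0,0,-0.002,0,0,0,-0.003,0,0,0,-0.004,0,0,0,-0.004,0]' 1;python3 -m jog '[0,0,-0.001,0,0,0,-0.001,0]' 1
```

```text
t: 6.0
position: [0.5725, 0.1742, 0.0742]
tcp_rot: [[-0.979, 0.206, -0.0], [0.206, 0.979, 0.0], [0.0, 0.0, -1.0]]
ft_force: [-0.6, -0.2, -2.9]
gripper_width: 0.0148
finger_force: 59.8
t: 6.2
position: [0.5726, 0.1742, 0.074]
tcp_rot: [[-0.979, 0.206, 0.0], [0.206, 0.979, 0.0], [-0.0, 0.0, -1.0]]
ft_force: [-1.7, -0.3, 1.6]
gripper_width: 0.0152
finger_force: 60.5
```

Contact: the weight is now on the floor. I'll release and rise.

```bash
python3 -m jog '[0,0,0,0,0,0,0,0,0,0,0,0,0,0,0,0,0,0,0,0]' -1; python3 -m jog '[0,0,0.03,0,0,0,0.08,0,0,0,0.13,0,0,0,0.14,0,0,0,0.14,0]' -1; python3 -m jog '[-0.2,-0.2,0,0,-0.2,-0.2,0,0,-0.2,-0.2,0,0,-0.2,-0.2,0,0,-0.2,-0.2,0,0]' ; python3 - <<'E'
from h import *
s=env.get_state();p=s["position"]*1000;R=s["tcp_rot"]
print(p,np.degrees(np.arctan2(R[1,1],R[0,1])))
for n in("side","top"):
    c=env.camera(n);cv2.imwrite(f"pics/{n}4.png",c["color"][:,:,::-1])
a=cv2.resize(cv2.imread("pics/side4.png")[90:230,240:360],(400,467),interpolation=2)
b=cv2.resize(cv2.imread("pics/top4.png")[150:290,120:280],(400,350),interpolation=2)
b=cv2.copyMakeBorder(b,0,117,0,0,0);cv2.imwrite("pics/g4.png",np.hstack([a,b]))
E
```

```text
t: 6.7
position: [0.5726, 0.1741, 0.0734]
tcp_rot: [[-0.979, 0.206, 0.0], [0.206, 0.979, 0.0], [-0.0, 0.0, -1.0]]
ft_force: [0.4, 0.1, 1.5]
gripper_width: 0.0846
finger_force: 0.0
t: 7.2
position: [0.5738, 0.1743, 0.1803]
tcp_rot: [[-0.979, 0.206, 0.004], [0.206, 0.979, 0.001], [-0.004, 0.002, -1.0]]
ft_force: [-0.5, 0.4, 0.2]
gripper_width: 0.0854
finger_force: 0.0
t: 7.7
position: [0.4172, 0.0226, 0.1761]
tcp_rot: [[-0.978, 0.209, -0.006], [0.209, 0.978, 0.0], [0.006, -0.001, -1.0]]
ft_force: [-0.3, 0.4, 0.1]
gripper_width: 0.0853
finger_force: 0.0
[417.24154873  22.55377233 176.12825271] 77.95731176047049
```

View pics/g4.png

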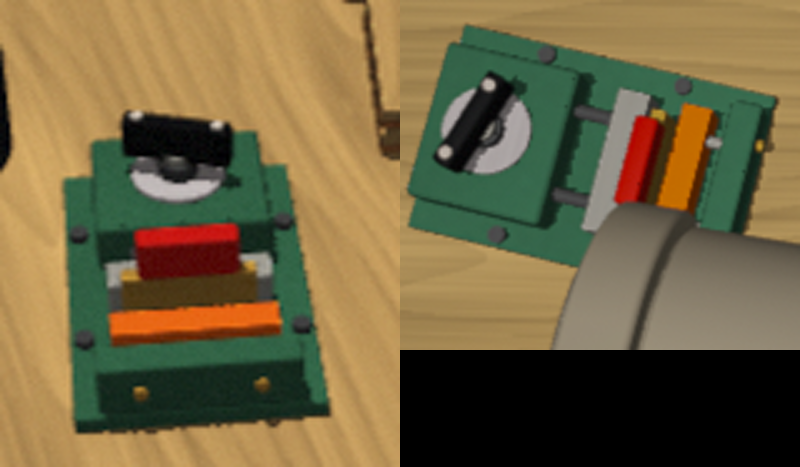

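The gauge stands alone and upright in the gap, centred along the shoe, and the bar is unobstructed. Its dots are at (134,117) and (217,127) in the left panel. On to the handle.

```bash
python3 - <<'E'
from h import *
c=env.camera("side");t=env.camera("top")
g=lambda u,v:ray(c,(240+u*.3-.35,90+v*.3-.35),.087)*1000
a,b=g(134,117),g(217,127);print((a+b)/2,np.linalg.norm(a-b),np.degrees(np.arctan2(*(b-a)[::-1])))
k=lambda u,v:ray(t,(120+(u-400)*.4-.3,150+v*.4-.3),.087)*1000
a,b=k(445,153),k(489,85);print((a+b)/2,np.linalg.norm(a-b),np.degrees(np.arctan2(*(b-a)[::-1])))
E
python3 -m jog '[0.239,0.352,0,-0.095,0.239,0.352,0,-0.095,0.239,0.352,0,-0.095,0.239,0.352,0,-0.095,0.239,0.352,0,-0.095,0.239,0.352,0,-0.095,0.239,0.352,0,-0.095,0.239,0.352,0,-0.095,0.239,0.352,0,-0.095]' -1
```

```text
[596.96748538 284.87399747] 52.89182874781681 -29.186945936888026
[595.79695964 286.93141846] 52.51638620334577 -29.388106101714012
t: 8.8
position: [0.6016, 0.29, 0.1764]
tcp_rot: [[-0.876, 0.482, -0.002], [0.482, 0.876, -0.001], [0.001, -0.001, -1.0]]
ft_force: [-1.9, 0.1, -1.1]
gripper_width: 0.0856
finger_force: 0.0
```

```bash
python3 -m jog '[-0.007,-0.004,-0.03,0,-0.007,-0.004,-0.08,0,-0.007,-0.004,-0.12,0,-0.007,-0.004,-0.142,0,-0.007,-0.004,-0.142,0,-0.007,-0.004,-0.142,0]' -1; python3 -m jog '[0,0,0,0,0,0,0,0,0,0,0,0,0,0,0,0,0,0,0,0,0,0,0,0,0,0,0,0]' 1
```

```text
t: 9.4
position: [0.5963, 0.2846, 0.0723]
tcp_rot: [[-0.874, 0.485, -0.0], [0.485, 0.874, -0.0], [0.0, -0.0, -1.0]]
ft_force: [-0.2, 0.5, 0.2]
gripper_width: 0.0855
finger_force: 0.0
t: 10.1
position: [0.5973, 0.2857, 0.0734]
tcp_rot: [[-0.875, 0.484, 0.002], [0.484, 0.875, 0.001], [-0.001, 0.002, -1.0]]
ft_force: [-0.5, 0.2, 6.8]
gripper_width: 0.0161
finger_force: 60.6
```

```bash
python3 -m jog '[0,0,0,-0.03,0,0,0,-0.06,0,0,0,-0.09,0,0,0,-0.12,0,0,0,-0.15,0,0,0,-0.18,0,0,0,-0.21,0,0,0,-0.24,0,0,0,-0.27,0,0,0,-0.3]' 1;python3 -m jog '[0,0,0,-0.02,0,0,0,-0.04,0,0,0,-0.06,0,0,0,-0.08,0,0,0,-0.1,0,0,0,-0.105,0,0,0,-0.105,0,0,0,-0.105]' 1; python3 - <<'E'
from h import *
s=env.get_state();R=s["tcp_rot"]
print(np.degrees(np.arctan2(R[1,1],R[0,1])),s["ft_torque"])
for n in("side","top"):
    c=env.camera(n);cv2.imwrite(f"pics/{n}5.png",c["color"][:,:,::-1])
a=cv2.resize(cv2.imread("pics/side5.png")[90:230,240:360],(400,467),interpolation=2)
b=cv2.resize(cv2.imread("pics/top5.png")[150:290,120:280],(400,350),interpolation=2)
b=cv2.copyMakeBorder(b,0,117,0,0,0);cv2.imwrite("pics/g5.png",np.hstack([a,b]))
E
```

```text
t: 11.1
position: [0.5967, 0.2853, 0.0734]
tcp_rot: [[-0.119, 0.993, 0.001], [0.993, 0.119, 0.0], [0.0, 0.001, -1.0]]
ft_force: [-2.1, -1.0, 6.6]
gripper_width: 0.0161
finger_force: 63.5
t: 11.9
position: [0.5965, 0.2853, 0.0734]
tcp_rot: [[0.205, 0.979, 0.001], [0.979, -0.205, 0.0], [0.0, 0.001, -1.0]]
ft_force: [-2.3, -0.3, 7.0]
gripper_width: 0.0163
finger_force: 64.9
-11.844133046328086 [-0.14980048  0.58379913  0.2512953 ]
```

View pics/g5.png

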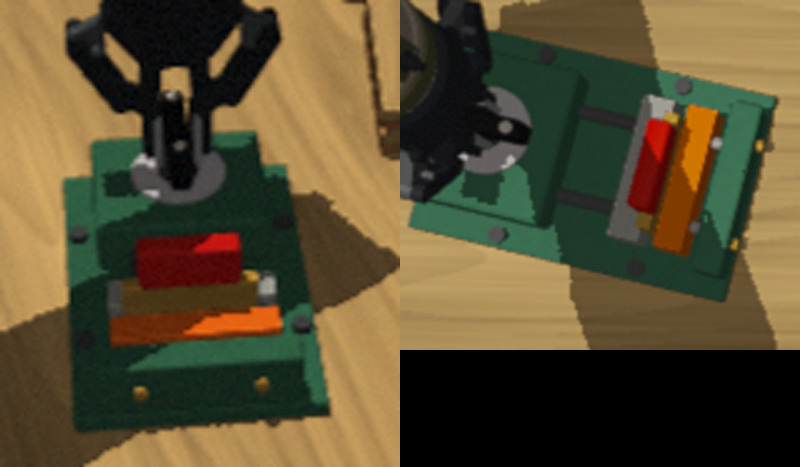

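The jaw has come in and the gauge is still upright. In this view the shoe has moved less than expected, so I'll measure it before letting go.

```bash
python3 - <<'E'
from h import *
c=env.camera("top"); s=env.camera("side")
a=np.radians(-11.8);Y=np.array([-np.sin(a),np.cos(a)])
for i in (0,4,5):
    for n,cc,roi in(("top",c,(210,180,255,260)),("side",s,(260,175,335,200))):
        d=dict(cc);d["color"]=cv2.imread(f"pics/{n}{i}.png")[:,:,::-1]
        d["color"]=np.ascontiguousarray(d["color"]);r=blob(d,(6,170,60),(22,255,255),roi,.044);print(i,n,r,r[:2]@Y)
x=np.vstack([cv2.resize(cv2.imread(f"pics/top{i}.png")[182:262,185:275],(660,290),interpolation=cv2.INTER_CUBIC) for i in (4,5)])
cv2.imwrite("pics/g6.png",x)
E
```

```text
0 top [567.1 151.9 101.3  25.5 168.1] 264.65966735237924
0 side [569.3 149.4  99.7  29.3 168. ] 262.66239019452695
4 top [583.1 159.4  72.7  46.7 168.5] 275.27310959756056
4 side [570.7 156.8  98.   52.7 162.2] 270.192303343942
5 top [567.5 155.  101.5  39.6 168.6] 267.7759546782772
5 side [571.9 158.8  99.2  52.9 165.5] 272.3954333836755
```

View pics/g6.png

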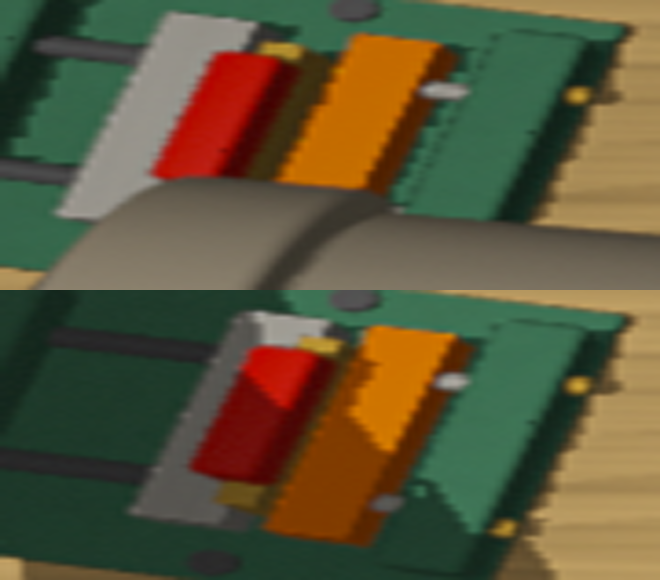

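Between the two crops the shoe's top-left corner moved from about 350 to 367 px, roughly 4 mm, and the jaw from 168 to 245 px, about 17.5 mm. Both match the target. I'll release and check.

```bash
python3 -m jog '[0,0,0,0,0,0,0,0,0,0,0,0,0,0,0,0,0,0,0,0,0,0,0,0]' -1; python3 -m jog '[0,0,0.03,0,0,0,0.08,0,0,0,0.14,0,0,0,0.16,0,-0.1,0,0.16,0,-0.2,0,0.16,0,-0.25,0,0.16,0,-0.25,0,0.16,0,-0.25,0,0.16,0]' -1;  python3 -m jog '[-0.02,-0.2,0,0,-0.02,-0.25,0,0,-0.02,-0.3,0,0,-0.02,-0.3,0,0,-0.02,-0.3,0,0,-0.02,-0.3,0,0,-0.02,-0.3,0,0,-0.02,-0.3,0,0]';python3 - <<'E'
from h import *
for n in("side","top"):
    c=env.camera(n);cv2.imwrite(f"pics/{n}7.png",c["color"][:,:,::-1])
a=cv2.resize(cv2.imread("pics/side7.png")[90:230,240:360],(400,467),interpolation=2)
b=cv2.resize(cv2.imread("pics/top7.png")[150:290,120:280],(400,350),interpolation=2)
b=cv2.copyMakeBorder(b,0,117,0,0,0);cv2.imwrite("pics/g7.png",np.hstack([a,b]))
print("shoe",blob(c,(7,180,120),(20,255,255),(210,180,255,260),.044))
E
```

```text
t: 12.7
position: [0.5965, 0.2851, 0.0717]
tcp_rot: [[0.206, 0.979, -0.0], [0.979, -0.206, -0.0], [-0.0, -0.0, -1.0]]
ft_force: [-0.0, 0.8, 0.1]
gripper_width: 0.0853
finger_force: 0.0
t: 13.6
position: [0.4036, 0.2845, 0.1919]
tcp_rot: [[0.203, 0.979, -0.004], [0.979, -0.203, -0.001], [-0.002, -0.003, -1.0]]
ft_force: [1.7, 0.5, 0.2]
gripper_width: 0.0853
finger_force: 0.0
t: 14.4
position: [0.3946, 0.0605, 0.192]
tcp_rot: [[0.206, 0.979, 0.0], [0.979, -0.206, 0.0], [0.0, 0.0, -1.0]]
ft_force: [0.3, 0.2, -0.5]
gripper_width: 0.0854
finger_force: 0.0
shoe [567.  151.4 100.6  21.1 168. ]
```

View pics/g7.png

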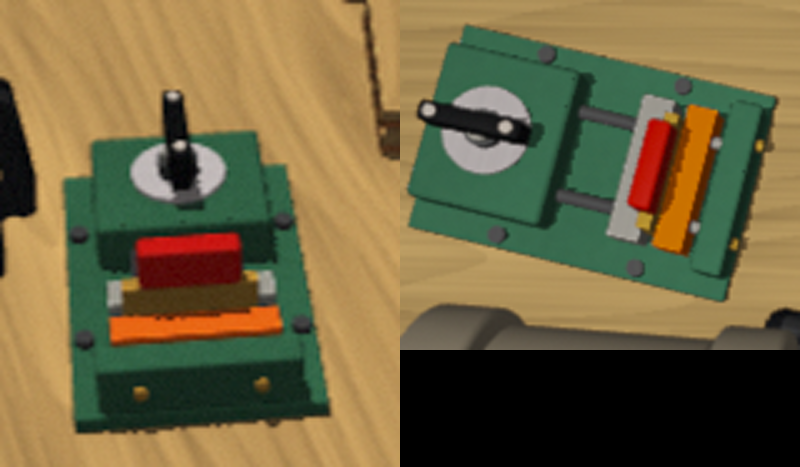

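The bar stands square across the jig, and the gauge is upright and nipped. A precise check of the bar angle, using dots at (428,110) and (506,127), plus the shoe shift from blurred edges:

```bash
python3 - <<'E'
from h import *
t=env.camera("top")
k=lambda u,v:ray(t,(120+(u-400)*.4-.3,150+v*.4-.3),.087)*1000
a,b=k(428,110),k(506,127);print(np.degrees(np.arctan2(*(a-b)[::-1])),"expect",90-11.8)
def prof(f):
    g=cv2.cvtColor(cv2.imread(f),cv2.COLOR_BGR2HSV)
    p=[]
    for r in range(196,208):
        row=((g[r,:,0]>7)&(g[r,:,0]<20)&(g[r,:,1]>180)&(g[r,:,2]>150)).nonzero()[0]; row=row[(row>210)&(row<255)]
        p.append((row.min()+row.max())/2)
    return np.array(p)
print("shift mm",(prof("pics/top7.png")-prof("pics/top0.png")).mean()*1.68*.979)
E
```

```text
79.10873183476855 expect 78.2
shift mm 4.45445
```

```bash
python3 -c "
from plant import env
print(env.close_job())"
```

```text
the job is handed in; nothing more can be done
None
```

The red gauge is standing upright midway along the jig's gap, nipped by the jaw with the shoe pushed back about 4 mm (image estimates 3.2–4.5 mm); the gripper is clear, and I handed the job in at about 14.5 s without seeing a verdict.

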